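# Start the cruet's screw lid by turning back to the drop, then screw it home

### The arm

A 7-joint arm with a two-finger parallel gripper is mounted at the origin on the work surface. World frame = base frame: x ahead of the robot, y to its left, z up, the work surface at z = 0. Lengths are in mm, angles in rad, forces in N, time in s.
With the tool pointing down it reaches from about 425 to 1025 mm from the base axis. Payload 9.4 kg.
Tool frame: the origin (TCP) lies midway between the tips of the shut fingers; the grasp point (between the pads) lies 19 mm behind it; z points along the fingers, y is the line along which they close (so a half turn about z gives the same grasp; the last joint's range is limited). The gripper opens to 85 mm and grips with 20 to 120 N. Pads are 22 mm wide; open, the fingers measure 114 mm over their backs; the gripper's body (76 mm by 85 mm) begins 54 mm behind the grasp point. The pads swing forward as they close: fully open they stand 13 mm farther back than shut.
Start: joints at [-1.418, 0.599, -0.003, 1.599, 0.002, 0.943, -0.08], TCP at [165.147, 705.94, 231.275] pointing down, gripper open.
Joint ranges: [-2.57, 2.57], [-0.35, 1.97], [-1.29, 1.29], [0.11, 2.56], [-1.05, 4.19], [0.11, 1.86], [-2.63, 2.63]. Speed limits (rad/s): [2.22, 2.22, 3.01, 3.01, 3.14, 3.14, 3.14].

### API

Orientations are given as a unit quaternion [w, x, y, z].
In Python, from workcell import r, imaging gives the robot as it stands.
- The arm moves only by the tool apply_moves, never from a script. Its argument "increments" is a list of rows, each a list of 7 numbers: the turn, a rotation vector about the tool's x, y, z in rad, then the shift along the tool's x, y, z in mm, then the opening in per cent of the stroke, from 0 (shut) to 100 (fully open). A call has 1 to 20 rows; each row is the pose to reach, as a shift and turn from the pose commanded when the call began, along the tool's axes at that moment; what a row does not reach only later rows make up. A row lasts 1/8 s, in which the tool goes at most 62.5 mm and 10.7 degrees, less where a joint would pass 70% of its speed; a pose out of reach is approached as far as the arm can. A call with a gripper value outside its range is refused whole. The fingers move at their own pace and stop on an object; "newtons" is the grip in N (left out, the last holds). Time passes only in rows, so rows that repeat a pose let the fingers close. It gives the time, the measured TCP pose, the force, the opening and the grip force at its end, in the units of the state.
- r.state(): the state, without advancing time (a new reading comes with each control period).
- imaging.read_camera(name): name is "side" or "top"; returns a dict with "color" (384x512x3 uint8, red, green, blue), "depth" (384x512 float32, mm along the optical axis (not along the pixel's ray), 0 where there is no reading), "vertical_fov" (degrees; the focal length in pixels is half the picture's height over the tangent of half this angle, whatever the lens; pixels are square), "cx", "cy" (the principal point, pixels), "distortion" ([k1, k2, p1, p2, k3] as OpenCV has them; the pictures are not rectified), "eye" and "rotation" of the camera in the world. Camera axes: x right, y down, z forward; pixel columns grow to the right and rows downward; lengths in mm; the calibration is good to about 2 mm. A picture is of the moment at which its call begins.
- r.sign_off(): hands the job in; it is judged then, once.
The state is a dict: "time_s": time; "joints": joint angles; "joint_vel": joint speeds; "effort": joint torques, N m; "ee_pos": TCP position; "tcp_rot": TCP orientation; "contact_force": force on the tool from outside, world axes, zero at the start; "ft_torque": the same for the moment, N m; "grip_width": finger opening in mm; "finger_force": force on a finger pad.
Only numpy, scipy, OpenCV 4.12 (cv2) and the standard library are available. Lean on these libraries where they do the work, as an engineer would, in place of code of your own. Each camera call takes 0.05 s, during which the arm holds its last target. There are 200 camera calls.

### The job

Put the steel screw lid from the yellow plate onto the neck of the glass cruet standing in the frosted tray, and screw it fully home by its thumb grip. Press only lightly: turn it backward (anticlockwise from above) until you feel it drop a step, then forward (clockwise) to the stop, and let go. Leave the other things where they are.

Things in the scene. Friction and masses are not known exactly. Their poses are not given: they have to be found in the camera images.
- lid_grip (a point): Loose steel screw lid, upright on the plate: round cap 42 mm across, 25 mm tall, open below; on its roof an upright flat thumb grip 34 mm long (lid x), 12 mm thick (lid y), 34 mm tall. About 130 g. This point: on its axis in the grip, 48 mm above the lower rim, 23 above the roof, 11 below the grip's top; z up. Take it by the grip's flat sides.
- lid_rim (a point): Centre of the lid's open lower rim. Inside, just above the rim, three lugs 2 mm wide and 3.2 mm tall, 120 degrees apart, stick inwards and leave a passage 28 mm wide. The hinge barrel on the cap's edge belongs to its flap, which stays closed.
- neck_tip (a point): Centre of the top of the cruet's upright glass neck, 119 mm above the work surface. The neck is 26 mm thick; its top tapers to 17 mm over 4 mm, so a lid a few mm off centre slides on.
- thread (a point): On the neck's axis, 7 mm below its tip, level with the top of its thread: right-handed, 34 mm across, 17 mm rise per turn, three sloping ridges of 93 degrees, each ending below at a stop 7 degrees wide that stands 2 mm above this level, then an open gap (20 degrees) before the next. Where round the neck the gaps lie differs each time and no listed pose tells it.
- thread_gap (a point): On the neck's axis: where lid_grip is once the lid has dropped into the gaps (32 mm above neck_tip). Set on, the lid usually rides on the ridges, 4 to 10 mm higher; clockwise it then jams on a stop. Turned anticlockwise (from above, up to about 110 degrees) under a push of about 5 N it climbs, then drops up to 8 mm to here; soon after, a stop ends that turn.
- home (a point): On the neck's axis: where lid_grip is when the lid is fully home (28 mm above neck_tip). From the gaps the lid turns clockwise, sinking 4 mm under the ridges, about 90 to 100 degrees to a firm stop.
- tray: Fixed frosted tray 200 x 130 x 45 mm, long along its x, origin under its centre. The cruet (greenish glass, body 66 mm across) stands in a rubber-lined seat at the tray's -x end, 45 mm from the centre. The seat holds the cruet; it slips round only if turned with more than about 0.4 N m.
- plate: Yellow melamine plate 180 mm across, 18 mm tall, loose, origin under its centre; its flat inner floor is 5 mm above the work surface and the lid and a chopstick rest stand on it.
- spice_jar: small glass spice jar, 42 mm across, 75 mm tall, standing in the other half of the tray; leave it; origin at the centre of its underside
- chopstick_rest: white chopstick rest 50 x 16 x 12 mm lying on the plate beside the lid; leave it; origin under its centre
- spoon_big: steel measuring spoon 140 mm long lying on the far part of the surface; leave it
- spoon_small: steel measuring spoon 110 mm long lying on the far part of the surface; leave it
- teacup: teacup 72 mm across, 65 mm tall, at the left; leave it; origin under its centre
- soy_bottle: brown glass bottle 60 mm across, 160 mm tall, far left; leave it; origin under its centre
- tea_can: can 72 mm across, 100 mm tall, far right; leave it; origin under its centre
Things that resemble listed ones, but are neither listed nor needed, are in the scene too. Leave any red look-alike of the part that bears lid_grip alone.

How it is judged (in metres and radians):
On the way:
1. the lid is set upright over the cruet's neck, resting on its thread (horizontal distance between lid_grip and neck_tip below 0.005 m and z of lid_grip in the frame of neck_tip below 0.043 m and angle between lid_grip's own z axis and vertical below 0.15 rad), for 0.1 s.
At the end, for the whole second after the job is handed in: The lid is on the cruet's neck, screwed fully home (its grip point no more than 29 mm above the neck's tip, where 28 mm is home), upright within 0.06 rad, within 4 mm of the neck's axis, and at rest (z of lid_grip in the frame of neck_tip below 0.029 m and horizontal distance between lid_grip and neck_tip below 0.004 m and angle between lid_grip's own z axis and vertical below 0.06 rad and linear speed of lid below 0.01 m/s); the robot touches nothing.
It fails at once if the lid is pressed or pulled on the cruet with more than 45 N, all contacts added up (contact force between lid and tray above 45 N).
It fails at once if a bystander is moved by more than 30 mm (distance of any of spice_jar, chopstick_rest, spoon_big, spoon_small, teacup, soy_bottle, tea_can from where it was at the start of the episode above 0.03 m).
It fails at once if the plate is moved by more than 40 mm (distance of plate from where it was at the start of the episode above 0.04 m).
It also fails if it takes over 72 s, if anything falls off the work surface, if the arm or the gripper's body presses on something with over 40 N, if the wrist force passes 120 N, or if a joint passes its speed limit or range.

## Working session

There is one attempt and no reset: what is moved stays moved. The work goes in short steps, Python scripts to look and compute and a tool call to move; the robot and the scene stay as the last step left them, time stands still between calls to the robot, and variables do not carry over. Pictures are saved under pics/ and viewed, at most 10 in all, crops included, and the job is handed in when it is done.

Besides the shell and the picture viewer there is one more tool, called after "Request:" as name(argument=value, ...) on one line, values as JSON. apply_moves: Moves the arm, as the interface text tells. Its arguments: {"type":"object","properties":{"increments":{"type":"array","items":{"type":"array","items":{"type":"number"}}},"newtons":{"type":"number"}},"required":["increments"]}

```bash
mkdir -p pics
cat > h.py <<'E'
import numpy as np, cv2
from workcell import r, imaging
def cam(n):
    d=imaging.read_camera(n); h,w=d["color"].shape[:2]
    f=h/2/np.tan(np.radians(d["vertical_fov"])/2)
    d["K"]=np.array([[f,0,d["cx"]],[0,f,d["cy"]],[0,0,1.]]); d["D"]=np.array(d["distortion"],float)
    d["eye"]=np.array(d["eye"],float); d["R"]=np.array(d["rotation"],float)
    if d["R"].size==4:
        from scipy.spatial.transform import Rotation as Q
        d["R"]=Q.from_quat(np.roll(d["R"].ravel(),-1)).as_matrix()
    return d
def rays(d,px):
    u=cv2.undistortPoints(np.array(px,float).reshape(-1,1,2),d["K"],d["D"]).reshape(-1,2)
    return np.c_[u,np.ones(len(u))]@d["R"].T
def onplane(d,px,z):
    v=rays(d,px); return d["eye"]+v*((z-d["eye"][2])/v[:,2])[:,None]
def cloud(d):
    h,w=d["depth"].shape; g=np.stack(np.meshgrid(np.arange(w),np.arange(h)),-1).reshape(-1,2)
    return (d["eye"]+rays(d,g)*d["depth"].reshape(-1,1)).reshape(h,w,3)
def proj(d,P):
    R=d["R"].T; return cv2.projectPoints(np.array(P,float).reshape(-1,1,3),cv2.Rodrigues(R)[0],-R@d["eye"],d["K"],d["D"])[0].reshape(-1,2)
def save(n,img,s=1): cv2.imwrite("pics/"+n,cv2.resize(img[...,::-1],None,fx=s,fy=s,interpolation=cv2.INTER_CUBIC))
E
python3 - <<'E'
from h import *
for n in("side","top"):
    d=cam(n); save(n+"0.png",d["color"],1.5); print(n,d["eye"],d["R"].round(3).tolist(),d["K"][0,0],d["D"])
print(r.state())
E
```

```text
side [ 508.84932563 -788.81663801  821.39241048] [[0.992, -0.096, 0.084], [-0.126, -0.64, 0.758], [-0.019, -0.762, -0.647]] 386.08411349565375 [0.00277659 0.         0.         0.         0.        ]
top [ 518.32978463   16.27920849 1053.94405393] [[-0.007, -0.996, 0.092], [-1.0, 0.006, -0.012], [0.012, -0.092, -0.996]] 355.4926877127685 [-0.07984059  0.          0.          0.          0.        ]
{'time_s': 0.1, 'joints': array([-1.4176646 ,  0.60002806, -0.0025477 ,  1.60005862,  0.00178968,
        0.94290119, -0.07979475]), 'joint_vel': array([ 0.00093353, -0.0015286 ,  0.00174621, -0.00256381,  0.00043092,
        0.00129851, -0.00021541]), 'effort': array([ 4.57407223e-03, -7.77986670e+01,  1.56916570e+00, -2.58625478e+01,
        1.25798432e-02,  5.50470184e-03, -1.96626399e-05]), 'ee_pos': array([165.07524749, 705.51941061, 230.51245   ]), 'tcp_rot': array([-2.03039573e-05,  1.14632647e-01,  9.93407706e-01, -6.96196488e-04]), 'contact_force': array([0.00993191, 0.41600903, 0.11879194]), 'ft_torque': array([ 0.00436546,  0.00168731, -0.06873635]), 'finger_force': 0.0, 'grip_width': 85.39112983317656}
```

View pics/side0.png

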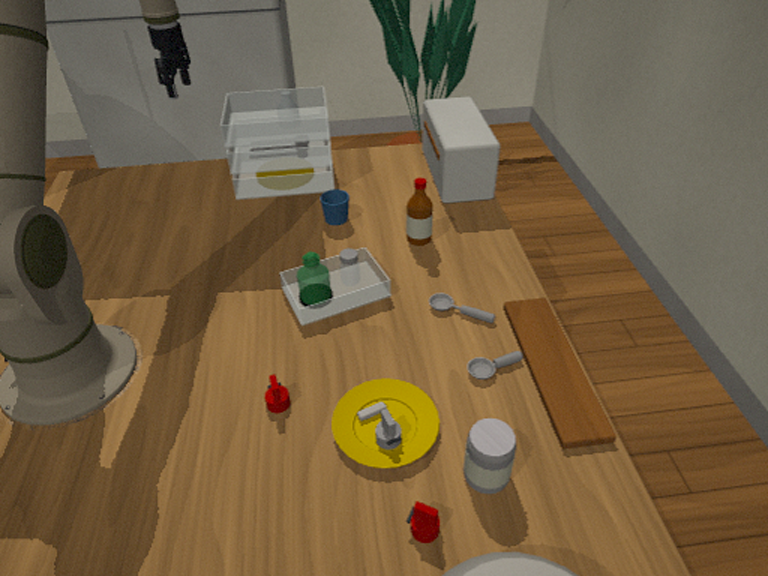

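View pics/top0.png

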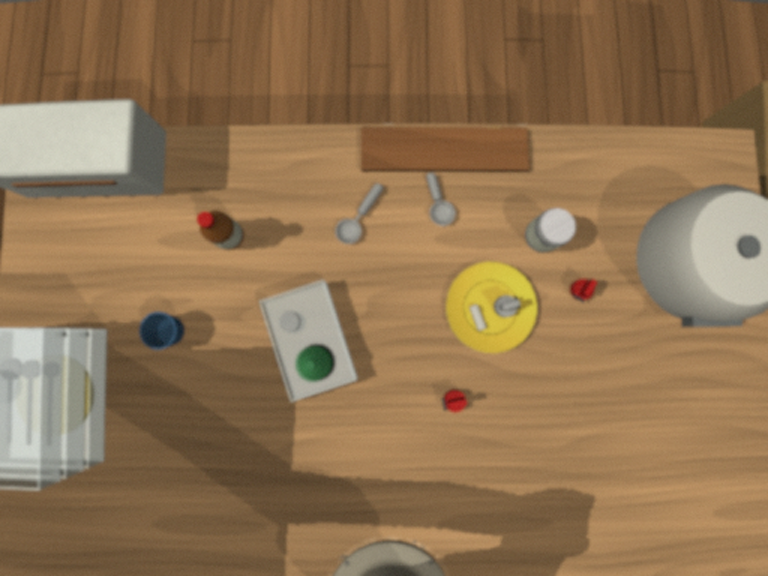

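The steel lid stands on the plate at about side (388,432) and top (508,306), in 1.5x pixels, with the chopstick rest beside it at (373,411) and (479,317). The red look-alikes at top (583,289) and (455,401) are off the plate and aren't wanted. The green cruet is at side (313,280) and top (315,362). I'll confirm in one enlarged crop.

Run:
```python
from h import *
t=cam("top"); s=cam("side")
def crop(d,x,y,w=22):
    return cv2.resize(d["color"][y-w:y+w,x-w:x+w],(390,290*390//290),interpolation=cv2.INTER_CUBIC)[50:340]
A=np.vstack([np.hstack([crop(t,338,204),crop(s,258,284)]),np.hstack([crop(t,210,242),crop(s,209,182)])])
save("crop1.png",A)
for n,d,box in(("top",t,(322,192,352,217)),("side",s,(236,262,272,302))):
    C=cloud(d); x0,y0,x1,y1=box; P=C[y0:y1,x0:x1].reshape(-1,3)
    for lo,hi in((22,36),(40,70)):
        m=(P[:,2]>lo)&(P[:,2]<hi)
        if m.sum(): Q=P[m]; print(n,lo,m.sum(),Q.mean(0).round(1),Q.min(0).round(1),Q.max(0).round(1))
for n,d,box in(("top",t,(190,220,235,262)),("side",s,(192,163,225,208))):
    C=cloud(d); x0,y0,x1,y1=box; P=C[y0:y1,x0:x1].reshape(-1,3); c=d["color"][y0:y1,x0:x1].reshape(-1,3).astype(int)
    for lo,hi in((60,90),(100,114),(114,126)):
        m=(P[:,2]>lo)&(P[:,2]<hi)&(c[:,1]>c[:,0]+25)
        if m.sum(): Q=P[m]; print("neck",n,lo,m.sum(),Q.mean(0).round(1),Q.min(0).round(1),Q.max(0).round(1))
```

```text
top 22 126 [ 570.6 -230.4   31.1] [ 550.2 -256.8   22.5] [ 591.3 -210.2   35.4]
top 40 60 [ 569.3 -229.    63.1] [ 560.4 -247.8   40.7] [ 579.9 -213.9   68.3]
side 22 155 [ 567.8 -238.7   31.3] [ 528.9 -257.8   22.1] [ 589.4 -186.4   35.7]
side 40 113 [ 569.1 -236.3   59.5] [ 560.7 -250.2   40.6] [ 577.9 -214.2   68.9]
neck top 60 286 [464.8 132.   78.9] [433.7 104.   69.5] [493.9 167.4  89.1]
neck top 100 55 [464.4 134.4 110. ] [447.1 119.  102.2] [479.  151.6 113.8]
neck top 114 81 [463.9 135.7 118.5] [448.  121.4 114.1] [476.5 152.6 123.3]
neck side 60 236 [465.  119.4  76.9] [433.7 102.1  60.2] [494.9 151.8  89.8]
neck side 100 47 [465.1 127.9 108.3] [449.4 119.6 100.7] [480.  147.9 113.5]
neck side 114 44 [464.3 132.2 119.3] [450.4 121.9 114.3] [477.  143.8 123.2]
```

View pics/crop1.png

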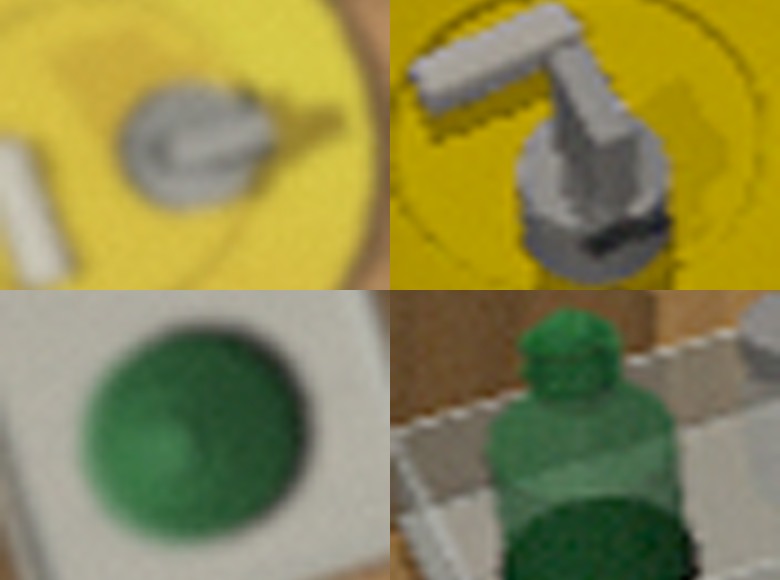

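The crops show the loose lid (top left and top right panels): plain steel, on the yellow plate, with an upright grip and a dark hinge barrel. It fits the description, and the red ones don't. The bottom panels show the cruet neck. Next I'll refine the yaw and check clearance along the path.

Run:
```python
from h import *
from scipy.spatial.transform import Rotation as Q
for n,box in(("top",(322,192,352,217)),("side",(236,262,272,302))):
    d=cam(n); C=cloud(d); x0,y0,x1,y1=box; P=C[y0:y1,x0:x1].reshape(-1,3)
    q=P[(P[:,2]>58)&(P[:,2]<72)]; (c,sz,a)=cv2.minAreaRect(q[:,:2].astype(np.float32))
    w,v=np.linalg.eigh(np.cov(q[:,:2].T)); print(n,len(q),c,sz,a,"axis deg",np.degrees(np.arctan2(*v[::-1,1]))%180,q.mean(0))
    A=C.reshape(-1,3)
    print("corridor",[ (y,A[(abs(A[:,0]-(165+(706-y)*.432))<130)&(abs(A[:,1]-y)<40)&(A[:,2]<600)&(A[:,2]>-20)][:,2].max(initial=0).round()) for y in range(700,-260,-80)])
s=r.state(); R=Q.from_quat(np.roll(s["tcp_rot"],-1)).as_matrix(); print(R.round(3))
d=cam("top");g=d["color"].astype(int);m=((g[...,1]>g[...,0]+25)&(g[...,1]>g[...,2]+15)).astype(np.uint8)
# silhouette of lid in top view: grey within the plate
```

```text
top 53 (570.1553344726562, -231.12570190429688) (11.538015365600586, 33.13840103149414) 17.631410598754883 axis deg 107.97696369062209 [ 569.88207299 -230.53490437   65.52417684]
corridor [(700, np.float64(166.0)), (620, np.float64(216.0)), (540, np.float64(215.0)), (460, np.float64(8.0)), (380, np.float64(8.0)), (300, np.float64(9.0)), (220, np.float64(51.0)), (140, np.float64(123.0)), (60, np.float64(51.0)), (-20, np.float64(8.0)), (-100, np.float64(64.0)), (-180, np.float64(68.0))]
side 72 (569.3549194335938, -232.9012451171875) (11.871885299682617, 34.24454879760742) 13.437304496765137 axis deg 105.33899177641005 [ 569.43544348 -234.03746153   65.34621203]
corridor [(700, np.float64(471.0)), (620, np.float64(441.0)), (540, np.float64(217.0)), (460, np.float64(9.0)), (380, np.float64(9.0)), (300, np.float64(8.0)), (220, np.float64(51.0)), (140, np.float64(125.0)), (60, np.float64(51.0)), (-20, np.float64(7.0)), (-100, np.float64(64.0)), (-180, np.float64(67.0))]
[[-0.974  0.228 -0.   ]
 [ 0.228  0.974 -0.001]
 [-0.    -0.001 -1.   ]]
```

Request:
apply_moves(increments=[[0, 0, 0, 0, 0, -50, 100], [0, 0, 0, 0, 0, -90, 100], [0, 0, 0.3, -440, -416, -90, 100], [0, 0, 0.5, -440, -416, -90, 100], [0, 0, 0.7, -440, -416, -90, 100], [0, 0, 0.9, -440, -416, -90, 100], [0, 0, 1.044, -440, -416, -90, 100], [0, 0, 1.044, -440, -416, -90, 100], [0, 0, 1.044, -440, -416, -90, 100], [0, 0, 1.044, -440, -416, -90, 100], [0, 0, 1.044, -440, -416, -90, 100], [0, 0, 1.044, -608, -821, -90, 100], [0, 0, 1.044, -608, -821, -40, 100], [0, 0, 1.044, -608, -821, 0, 100], [0, 0, 1.044, -608, -821, 40, 100], [0, 0, 1.044, -608, -821, 80, 100], [0, 0, 1.044, -608, -821, 80, 100], [0, 0, 1.044, -608, -821, 80, 100], [0, 0, 1.044, -608, -821, 80, 100]])

```text
time_s: 2.72
ee_pos: [567.9, -219.7, 158.0]
tcp_rot: [0.0, 0.594, 0.804, 0.0]
contact_force: [0.6, 0.3, -0.1]
grip_width: 85.8
finger_force: 0.0
```

```bash
cat > st.py <<'E'
from h import *
from scipy.spatial.transform import Rotation as Q
s=r.state(); R=Q.from_quat(np.roll(s["tcp_rot"],-1)).as_matrix()
print(s["time_s"],s["ee_pos"].round(1),"F",s["contact_force"].round(1),"M",s["ft_torque"].round(2),s["grip_width"],s["finger_force"],"j",s["joints"].round(2),"yawY",np.degrees(np.arctan2(R[1,1],R[0,1])).round(1))
print(R.round(4).tolist())
E
python3 st.py
```

```text
2.725 [ 567.9 -219.7  158. ] F [ 0.6  0.3 -0.1] M [ 0.03 -0.06 -0.02] 85.76433275669126 0.0 j [ 0.03  0.57  0.37  1.96 -0.32  0.67  0.9 ] yawY 17.0
[[-0.2932, 0.9561, 0.0006], [0.9561, 0.2932, 0.0002], [0.0, 0.0006, -1.0]]
```

Request:
apply_moves(increments=[[0, 0, 0, 0, 0, 0, 100], [0, 0, 0, 0, 0, 0, 100]])

```text
time_s: 2.98
ee_pos: [567.2, -217.9, 158.8]
tcp_rot: [-0.0, 0.595, 0.804, 0.0]
contact_force: [-0.1, 1.0, 0.5]
grip_width: 85.4
finger_force: 0.0
```

```bash
python3 st.py
```

```text
2.975 [ 567.2 -217.9  158.8] F [-0.1  1.   0.5] M [ 0.03  0.   -0.05] 85.40255500157187 0.0 j [ 0.03  0.57  0.37  1.96 -0.32  0.67  0.89] yawY 17.0
[[-0.2921, 0.9564, -0.0005], [0.9564, 0.2921, 0.0006], [0.0007, -0.0004, -1.0]]
```

Request:
apply_moves(increments=[[0, 0, 0, -14, -2, 0, 100], [0, 0, 0, -14, -2, 40, 100], [0, 0, 0, -14, -2, 80, 100], [0, 0, 0, -14, -2, 105, 100], [0, 0, 0, -14, -2, 115, 100], [0, 0, 0, -14, -2, 125, 100], [0, 0, 0, -14, -2, 125, 100]], newtons=40)

```text
time_s: 3.85
ee_pos: [569.8, -232.0, 34.2]
tcp_rot: [0.0, 0.595, 0.804, 0.0]
contact_force: [0.2, 0.5, -0.6]
grip_width: 85.3
finger_force: 0.0
```

```bash
python3 - <<'E'
from h import *
a=cam("side");b=cam("top")
f=lambda d,x,y:cv2.resize(d["color"][y-40:y+40,x-40:x+40],(390,390),interpolation=cv2.INTER_CUBIC)
save("pre.png",np.hstack([f(a,258,270),f(b,338,204)]))
E
python3 st.py
```

```text
3.95 [ 570.  -232.2   34.7] F [-0.5 -0.3 -0.8] M [-0.   -0.01 -0.01] 85.478375900548 0.0 j [ 0.13  0.75  0.25  2.   -0.41  0.44  0.99] yawY 17.0
[[-0.2928, 0.9562, 0.0011], [0.9562, 0.2928, -0.0003], [-0.0006, 0.0009, -1.0]]
```

View pics/pre.png

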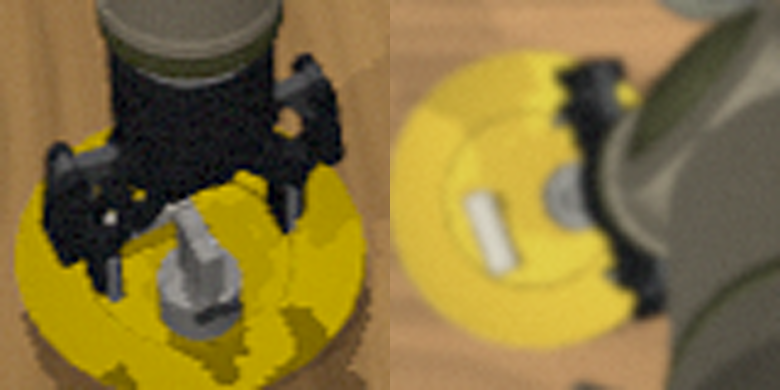

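The open fingers straddle the thumb grip at side (200,250), clear of the rest and the plate. I'll close now.

Request:
apply_moves(increments=[[0, 0, 0, 0, 0, 0, 50], [0, 0, 0, 0, 0, 0, 12], [0, 0, 0, 0, 0, 0, 5], [0, 0, 0, 0, 0, 0, 0], [0, 0, 0, 0, 0, 0, 0], [0, 0, 0, 0, 0, 0, 0], [0, 0, 0, 0, 0, 0, 0], [0, 0, 0, 0, 0, 0, 0]], newtons=60)

```text
time_s: 4.95
ee_pos: [569.6, -232.1, 34.0]
tcp_rot: [0.0, 0.595, 0.804, 0.0]
contact_force: [0.4, 0.6, 1.3]
grip_width: 11.1
finger_force: 60.9
```

```bash
python3 st.py
```

```text
4.95 [ 569.6 -232.1   34. ] F [0.4 0.6 1.3] M [ 0.07 -0.11  0.04] 11.116639089391962 60.91122508049011 j [ 0.13  0.75  0.25  2.   -0.41  0.44  0.99] yawY 17.0
[[-0.2927, 0.9562, 0.0002], [0.9562, 0.2927, -0.0], [-0.0001, 0.0002, -1.0]]
```

Request:
apply_moves(increments=[[0, 0, 0, 0, 0, -20, 0], [0, 0, 0, 0, 0, -60, 0], [0, 0, 0, 0, 0, -110, 0], [0, 0, 0, 0, 0, -150, 0], [0, 0, 0, 50, 1, -150, 0], [0, 0, 0, 100, 2, -150, 0], [0, 0, 0, 150, 3, -150, 0], [0, 0, 0, 200, 4, -150, 0], [0, 0, 0, 250, 5, -150, 0], [0, 0, 0, 300, 6, -150, 0], [0, 0, 0, 345, 6, -150, 0], [0, 0, 0, 370, 6, -150, 0], [0, 0, 0, 383, 6, -150, 0], [0, 0, 0, 383, 6, -150, 0], [0, 0, 0, 383, 6, -150, 0], [0, 0, 0, 383, 6, -150, 0], [0, 0, 0, 383, 6, -150, 0]])

```text
time_s: 7.08
ee_pos: [463.4, 135.2, 184.0]
tcp_rot: [0.0, 0.595, 0.804, -0.0]
contact_force: [-0.5, -0.2, -1.4]
grip_width: 10.9
finger_force: 60.7
```

```bash
python3 st.py
python3 - <<'E'
from h import *
a=cam("side");b=cam("top")
for n,d in(("s",a),("t",b)): print(proj(d,[[463.7,136,119],[463.7,136,144],[463.7,136,214]]).round(1).tolist())
f=lambda d,x,y:cv2.resize(d["color"][y-40:y+40,x-40:x+40],(390,390),interpolation=cv2.INTER_CUBIC)
save("over.png",np.hstack([f(a,209,165),f(b,210,242)]))
C=cloud(a);P=C[125:205,170:250].reshape(-1,3)
for lo,hi in((144,150),(150,156),(156,162),(162,168)):
    m=(P[:,2]>lo)&(P[:,2]<hi)&(abs(P[:,0]-464)<40)&(abs(P[:,1]-136)<40); q=P[m]; print(lo,m.sum(),q.min(0).round(1),q.max(0).round(1))
E
```

```text
7.075 [463.4 135.2 184. ] F [-0.5 -0.2 -1.4] M [ 0.01  0.06 -0.05] 10.856929214345513 60.748196840286255 j [-0.72  0.41  0.44  2.21 -0.32  0.58  0.25] yawY 16.9
[[-0.2913, 0.9566, 0.0001], [0.9566, 0.2913, -0.0001], [-0.0002, 0.0, -1.0]]
[[206.3, 169.9], [205.5, 163.2], [202.9, 143.3]]
[[206.2, 243.0], [205.0, 243.6], [201.0, 245.4]]Traceback (most recent call last):
  File "<stdin>", line 8, in <module>
    return umr_minimum(a, axis, None, out, keepdims, initial, where)
ValueError: zero-size array to reduction operation minimum which has no identity
```

View pics/over.png

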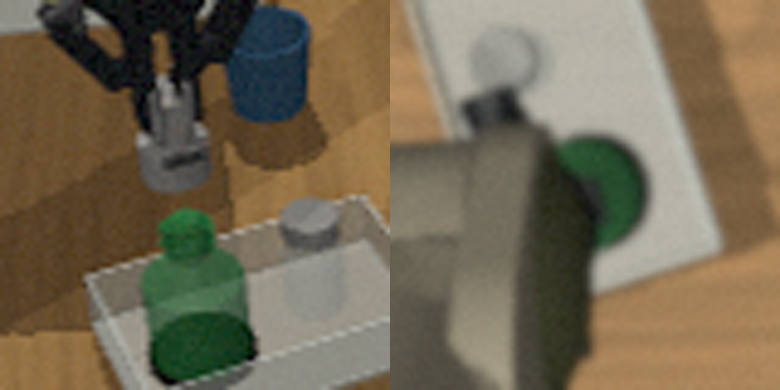

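The lid hangs upright at (175,165), over the neck at (187,230) in the left crop. I'll measure the lateral offset between them within the same camera.

Run:
```python
from h import *
d=cam("side");C=cloud(d);g=d["color"].astype(int)
gr=(g[...,1]>g[...,0]+20)&(g[...,1]>g[...,2]+8)
lid=(C[...,2]>150)&(C[...,2]<178)&(abs(C[...,0]-464)<45)&(abs(C[...,1]-136)<45)&~gr
for y in range(150,190):
    a=np.where(lid[y,185:225])[0]; b=np.where(gr[y,190:225])[0]
    print(y, (a.min()+185,a.max()+185) if len(a) else "", (b.min()+190,b.max()+190) if len(b) else "")
q=C[lid];print("lid",len(q),q.min(0).round(1),q.max(0).round(1),np.percentile(q,[3,97],axis=0).round(1))
for lo,hi in((100,112),(112,122)):
    m=gr&(C[...,2]>lo)&(C[...,2]<hi)&(abs(C[...,0]-464)<45)&(abs(C[...,1]-136)<45);q=C[m];print(lo,m.sum(),np.percentile(q,[0,3,97,100],axis=0).round(1))
```

```text
150  
151  
152  
153  
154 (np.int64(211), np.int64(211)) 
155 (np.int64(211), np.int64(211)) 
156 (np.int64(211), np.int64(211)) 
157 (np.int64(197), np.int64(211)) 
158 (np.int64(197), np.int64(211)) 
159 (np.int64(197), np.int64(211)) 
160 (np.int64(198), np.int64(211)) 
161 (np.int64(198), np.int64(210)) 
162 (np.int64(198), np.int64(209)) 
163 (np.int64(200), np.int64(208)) 
164  
165  
166  
167  
168  (np.int64(205), np.int64(209))
169  (np.int64(204), np.int64(211))
170  (np.int64(202), np.int64(212))
171  (np.int64(202), np.int64(212))
172  (np.int64(202), np.int64(212))
173  (np.int64(202), np.int64(212))
174  (np.int64(202), np.int64(212))
175  (np.int64(202), np.int64(212))
176  (np.int64(203), np.int64(214))
177  (np.int64(202), np.int64(216))
178  (np.int64(201), np.int64(217))
179  (np.int64(200), np.int64(217))
180  (np.int64(199), np.int64(218))
181  (np.int64(198), np.int64(218))
182  (np.int64(198), np.int64(218))
183  (np.int64(198), np.int64(218))
184  (np.int64(198), np.int64(218))
185  (np.int64(199), np.int64(218))
186  (np.int64(199), np.int64(218))
187  (np.int64(199), np.int64(218))
188  (np.int64(199), np.int64(219))
189  (np.int64(200), np.int64(219))
lid 75 [441.6 111.3 156.6] [482.9 134.4 177. ] [[442.5 112.3 159.2]
 [482.3 130.5 176.3]]
100 37 [[449.4 117.8 100.7]
 [450.  119.7 101.2]
 [479.3 135.7 111.9]
 [479.8 139.3 111.9]]
112 48 [[450.1 118.5 112.1]
 [450.3 121.7 112.4]
 [477.4 146.  121.9]
 [480.  146.6 122. ]]
```

Request:
apply_moves(increments=[[0, 0, 0, 1, 3, 10, 0], [0, 0, 0, 1, 3, 22, 0], [0, 0, 0, 1, 3, 30, 0], [0, 0, 0, 1, 3, 34, 0], [0, 0, 0, 1, 3, 36, 0], [0, 0, 0, 1, 3, 37, 0], [0, 0, 0, 1, 3, 38, 0], [0, 0, 0, 1, 3, 39, 0], [0, 0, 0, 1, 3, 40, 0], [0, 0, 0, 1, 3, 40, 0]])

```text
time_s: 8.48
ee_pos: [465.7, 137.8, 143.9]
tcp_rot: [0.0, 0.595, 0.804, 0.0]
contact_force: [-0.2, 0.8, -1.2]
grip_width: 11.1
finger_force: 60.7
```

```bash
python3 st.py
```

```text
8.475 [465.7 137.8 143.9] F [-0.2  0.8 -1.2] M [ 0.   -0.01 -0.04] 11.096708373075545 60.74812173843384 j [-0.68  0.48  0.38  2.24 -0.38  0.48  0.3 ] yawY 17.0
[[-0.2927, 0.9562, 0.0], [0.9562, 0.2927, -0.0], [-0.0, 0.0, -1.0]]
```

Request:
apply_moves(increments=[[0, 0, 0, 0, 0, 0.5, 0], [0, 0, 0, 0, 0, 1, 0], [0, 0, 0, 0, 0, 1.5, 0], [0, 0, 0, 0, 0, 2, 0], [0, 0, 0, 0, 0, 2, 0]])

```text
time_s: 9.1
ee_pos: [465.8, 137.7, 141.9]
tcp_rot: [-0.0, 0.595, 0.804, -0.0]
contact_force: [0.4, 0.0, -1.9]
grip_width: 11.2
finger_force: 60.7
```

Request:
apply_moves(increments=[[0, 0, 0, 0, 0, 0.5, 0], [0, 0, 0, 0, 0, 1, 0], [0, 0, 0, 0, 0, 1, 0]])

```text
time_s: 9.48
ee_pos: [465.8, 137.7, 140.9]
tcp_rot: [0.0, 0.595, 0.804, -0.0]
contact_force: [-0.0, 0.1, -1.9]
grip_width: 11.3
finger_force: 60.7
```

Request:
apply_moves(increments=[[0, 0, 0, 0, 0, 0.5, 0], [0, 0, 0, 0, 0, 1, 0], [0, 0, 0, 0, 0, 1, 0]])

```text
time_s: 9.85
ee_pos: [465.7, 137.8, 139.9]
tcp_rot: [0.0, 0.595, 0.804, -0.0]
contact_force: [-0.4, 0.1, -1.1]
grip_width: 10.7
finger_force: 60.7
```

Request:
apply_moves(increments=[[0, 0, 0, 0, 0, 0.5, 0], [0, 0, 0, 0, 0, 1, 0], [0, 0, 0, 0, 0, 1, 0]])

```text
time_s: 10.22
ee_pos: [465.8, 137.8, 139.0]
tcp_rot: [0.0, 0.595, 0.804, 0.0]
contact_force: [-0.4, 0.2, -1.7]
grip_width: 11.3
finger_force: 60.8
```

Request:
apply_moves(increments=[[0, 0, 0, 0, 0, 0.5, 0], [0, 0, 0, 0, 0, 1, 0], [0, 0, 0, 0, 0, 1, 0]])

```text
time_s: 10.6
ee_pos: [465.9, 137.8, 138.5]
tcp_rot: [0.0, 0.595, 0.804, 0.0]
contact_force: [-1.6, -0.1, 9.8]
grip_width: 10.8
finger_force: 62.5
```

Request:
apply_moves(increments=[[0, 0, 0, 0, 0, 0.5, 0], [0, 0, 0, 0, 0, 1, 0], [0, 0, 0, 0, 0, 1, 0]])

```text
time_s: 10.98
ee_pos: [466.1, 137.8, 138.1]
tcp_rot: [-0.0, 0.595, 0.804, 0.001]
contact_force: [-3.6, -1.5, 20.0]
grip_width: 11.0
finger_force: 64.1
```

Contact came at TCP 138.8, so lid_grip is about 38.8 mm above the tip and the lid rides on the ridges. I'll ease off and turn backward while following the climb.

Request:
apply_moves(increments=[[0, 0, 0, 0, 0, -1.2, 0], [0, 0, 0, 0, 0, -1.2, 0], [0, 0, -0.1, 0, 0, -1.4, 0], [0, 0, -0.2, 0, 0, -1.7, 0], [0, 0, -0.2, 0, 0, -1.7, 0]])

```text
time_s: 11.6
ee_pos: [465.7, 137.8, 139.0]
tcp_rot: [-0.0, 0.511, 0.86, 0.0]
contact_force: [-1.5, -0.2, 9.2]
grip_width: 11.2
finger_force: 62.2
```

Request:
apply_moves(increments=[[0, 0, -0.1, 0, 0, -0.2, 0], [0, 0, -0.2, 0, 0, -0.5, 0], [0, 0, -0.2, 0, 0, -0.5, 0]])

```text
time_s: 11.98
ee_pos: [465.8, 137.8, 139.1]
tcp_rot: [0.0, 0.423, 0.906, 0.0]
contact_force: [0.2, 0.2, -0.2]
grip_width: 11.0
finger_force: 60.8
```

```bash
python3 st.py
```

```text
11.975 [465.8 137.8 139.1] F [ 0.2  0.2 -0.2] M [0.21 0.08 0.02] 11.031189599360335 60.849541425704956 j [-0.59  0.47  0.25  2.24 -0.26  0.46  0.57] yawY 39.9
[[-0.6415, 0.7671, 0.0001], [0.7671, 0.6415, 0.0003], [0.0001, 0.0003, -1.0]]
```

Request:
apply_moves(increments=[[0, 0, 0, 0, 0, 0.5, 0], [0, 0, 0, 0, 0, 1, 0], [0, 0, 0, 0, 0, 1, 0]])

```text
time_s: 12.35
ee_pos: [465.5, 137.6, 138.1]
tcp_rot: [-0.0, 0.423, 0.906, -0.0]
contact_force: [-2.4, -1.2, 3.3]
grip_width: 11.0
finger_force: 61.5
```

Request:
apply_moves(increments=[[0, 0, 0, 0, 0, 0.5, 0], [0, 0, 0, 0, 0, 0.5, 0]])

```text
time_s: 12.6
ee_pos: [465.4, 137.6, 137.6]
tcp_rot: [-0.0, 0.423, 0.906, -0.0]
contact_force: [-2.4, -0.7, 3.9]
grip_width: 11.4
finger_force: 61.5
```

Request:
apply_moves(increments=[[0, 0, 0, 0, 0, 0.5, 0], [0, 0, 0, 0, 0, 1, 0], [0, 0, 0, 0, 0, 1, 0]])

```text
time_s: 12.98
ee_pos: [465.2, 137.5, 136.7]
tcp_rot: [-0.0, 0.423, 0.906, -0.0]
contact_force: [-2.9, -1.6, 6.1]
grip_width: 11.1
finger_force: 62.0
```

```bash
python3 st.py
```

```text
12.975 [465.2 137.5 136.7] F [-2.9 -1.6  6.1] M [-0.28  0.81  0.19] 11.056690733216648 61.96642756462097 j [-0.58  0.48  0.25  2.24 -0.26  0.45  0.58] yawY 39.9
[[-0.6419, 0.7668, -0.001], [0.7668, 0.6419, -0.0003], [0.0004, -0.0009, -1.0]]
```

Request:
apply_moves(increments=[[0, 0, 0, 0.2, -1, 0, 0], [0, 0, 0, 0.2, -1, 0, 0]])

```text
time_s: 13.22
ee_pos: [465.1, 137.4, 136.7]
tcp_rot: [0.0, 0.423, 0.906, 0.0]
contact_force: [-1.0, 0.6, 4.2]
grip_width: 11.0
finger_force: 61.4
```

Request:
apply_moves(increments=[[0, 0, 0, 0, 0, 0.5, 0], [0, 0, 0, 0, 0, 1, 0], [0, 0, 0, 0, 0, 1, 0]])

```text
time_s: 13.6
ee_pos: [464.9, 137.4, 135.6]
tcp_rot: [0.0, 0.423, 0.906, 0.0]
contact_force: [-0.9, 0.4, 2.5]
grip_width: 10.9
finger_force: 61.3
```

```bash
python3 st.py
```

```text
13.6 [464.9 137.4 135.6] F [-0.9  0.4  2.5] M [0.12 0.24 0.12] 10.933178944641883 61.27708554267883 j [-0.58  0.48  0.25  2.24 -0.27  0.45  0.58] yawY 39.9
[[-0.642, 0.7667, 0.0001], [0.7667, 0.642, -0.0], [-0.0001, 0.0001, -1.0]]
```

Request:
apply_moves(increments=[[0, 0, 0, 0.1, -0.3, 0.5, 0], [0, 0, 0, 0.1, -0.3, 1, 0], [0, 0, 0, 0.1, -0.3, 1.5, 0], [0, 0, 0, 0.1, -0.3, 1.5, 0]])

```text
time_s: 14.1
ee_pos: [464.5, 137.0, 133.9]
tcp_rot: [-0.0, 0.423, 0.906, -0.0]
contact_force: [-0.4, 0.4, -1.1]
grip_width: 11.1
finger_force: 60.5
```

Request:
apply_moves(increments=[[0, 0, 0, 0, 0, 0.5, 0], [0, 0, 0, 0, 0, 1, 0], [0, 0, 0, 0, 0, 1, 0]])

```text
time_s: 14.48
ee_pos: [464.5, 137.1, 133.1]
tcp_rot: [-0.0, 0.423, 0.906, -0.0]
contact_force: [-0.5, 0.6, -2.0]
grip_width: 11.1
finger_force: 60.6
```

```bash
python3 st.py
```

```text
14.475 [464.5 137.1 133.1] F [-0.5  0.6 -2. ] M [-0.03  0.05 -0.04] 11.09192302559639 60.55195927619934 j [-0.58  0.48  0.25  2.24 -0.27  0.44  0.58] yawY 39.9
[[-0.6419, 0.7668, -0.0001], [0.7668, 0.6419, -0.0001], [-0.0, -0.0001, -1.0]]
```

It has dropped freely into the gaps. I'll go on down to the gap's seat.

Request:
apply_moves(increments=[[0, 0, 0, 0, 0, 0.5, 0], [0, 0, 0, 0, 0, 1, 0], [0, 0, 0, 0, 0, 1, 0]])

```text
time_s: 14.85
ee_pos: [464.6, 137.1, 132.1]
tcp_rot: [0.0, 0.423, 0.906, -0.0]
contact_force: [0.9, -0.5, -2.4]
grip_width: 11.1
finger_force: 60.6
```

Request:
apply_moves(increments=[[0, 0, 0, 0, 0, 0.5, 0], [0, 0, 0, 0, 0, 0.5, 0]])

```text
time_s: 15.1
ee_pos: [464.6, 137.2, 131.8]
tcp_rot: [0.0, 0.423, 0.906, 0.0]
contact_force: [-0.9, -0.1, 0.8]
grip_width: 11.0
finger_force: 61.1
```

Request:
apply_moves(increments=[[0, 0, 0.1, 0, 0, 0.1, 0], [0, 0, 0.2, 0, 0, 0.3, 0], [0, 0, 0.3, 0, 0, 0.6, 0], [0, 0, 0.3, 0, 0, 0.6, 0]])

```text
time_s: 15.6
ee_pos: [464.7, 137.2, 131.1]
tcp_rot: [0.0, 0.553, 0.833, 0.0]
contact_force: [-0.8, -0.8, 1.8]
grip_width: 11.4
finger_force: 61.0
```

```bash
python3 st.py
```

```text
15.6 [464.7 137.2 131.1] F [-0.8 -0.8  1.8] M [-0.04 -0.01 -0.  ] 11.417216880945581 61.026878356933594 j [-0.64  0.5   0.33  2.25 -0.37  0.45  0.38] yawY 22.8
[[-0.3873, 0.922, 0.0004], [0.922, 0.3873, -0.0001], [-0.0003, 0.0004, -1.0]]
```

Good: it sinks under a light load. I'll carry on.

Request:
apply_moves(increments=[[0, 0, 0.1, 0, 0, 0.3, 0], [0, 0, 0.2, 0, 0, 0.5, 0], [0, 0, 0.3, 0, 0, 0.8, 0], [0, 0, 0.3, 0, 0, 0.8, 0]])

```text
time_s: 16.1
ee_pos: [464.6, 137.2, 130.3]
tcp_rot: [0.0, 0.671, 0.741, -0.0]
contact_force: [-0.0, -0.2, 1.5]
grip_width: 11.1
finger_force: 61.1
```

Request:
apply_moves(increments=[[0, 0, 0.1, 0, 0, 0.3, 0], [0, 0, 0.2, 0, 0, 0.5, 0], [0, 0, 0.3, 0, 0, 0.8, 0], [0, 0, 0.3, 0, 0, 0.8, 0]])

```text
time_s: 16.6
ee_pos: [464.6, 137.2, 129.5]
tcp_rot: [0.0, 0.774, 0.633, -0.0]
contact_force: [-0.4, -0.2, 2.2]
grip_width: 11.2
finger_force: 61.3
```

```bash
python3 st.py
```

```text
16.6 [464.6 137.2 129.5] F [-0.4 -0.2  2.2] M [-0.01  0.17 -0.06] 11.179361484357038 61.27400994300842 j [-0.75  0.53  0.5   2.26 -0.55  0.48 -0.01] yawY -11.4
[[0.198, 0.9802, 0.0], [0.9802, -0.198, -0.0002], [-0.0002, 0.0001, -1.0]]
```

Request:
apply_moves(increments=[[0, 0, 0.1, 0, 0, 0.3, 0], [0, 0, 0.2, 0, 0, 0.5, 0], [0, 0, 0.3, 0, 0, 0.8, 0], [0, 0, 0.3, 0, 0, 0.8, 0]])

```text
time_s: 17.1
ee_pos: [464.5, 137.2, 128.6]
tcp_rot: [0.0, 0.86, 0.511, -0.0]
contact_force: [-0.6, -0.4, 2.2]
grip_width: 11.2
finger_force: 61.4
```

Request:
apply_moves(increments=[[0, 0, 0.1, 0, 0, 0.3, 0], [0, 0, 0.2, 0, 0, 0.5, 0], [0, 0, 0.2, 0, 0, 0.5, 0]])

```text
time_s: 17.48
ee_pos: [464.5, 137.2, 128.1]
tcp_rot: [0.0, 0.906, 0.422, -0.0]
contact_force: [-0.6, -0.1, 2.9]
grip_width: 11.4
finger_force: 61.3
```

```bash
python3 st.py
```

```text
17.475 [464.5 137.2 128.1] F [-0.6 -0.1  2.9] M [-0.01  0.27 -0.02] 11.435657851880773 61.34786009788513 j [-0.84  0.56  0.64  2.26 -0.7   0.52 -0.34] yawY -40.0
[[0.6431, 0.7658, -0.0001], [0.7658, -0.6431, -0.0002], [-0.0003, 0.0, -1.0]]
```

Request:
apply_moves(increments=[[0, 0, 0.1, 0, 0, 0.2, 0], [0, 0, 0.1, 0, 0, 0.2, 0]])

```text
time_s: 17.73
ee_pos: [464.6, 137.2, 127.9]
tcp_rot: [0.0, 0.926, 0.377, -0.0]
contact_force: [-0.9, 0.2, 2.0]
grip_width: 11.0
finger_force: 61.2
```

```bash
python3 st.py
```

```text
17.725 [464.6 137.2 127.9] F [-0.9  0.2  2. ] M [-0.03  0.14 -0.03] 11.036125562317487 61.178884506225586 j [-0.86  0.57  0.67  2.26 -0.73  0.53 -0.41] yawY -45.7
[[0.7162, 0.6979, 0.0], [0.6979, -0.7162, -0.0002], [-0.0001, 0.0002, -1.0]]
```

Request:
apply_moves(increments=[[0, 0, 0.07, 0, 0, 0.1, 0], [0, 0, 0.07, 0, 0, 0.1, 0]])

```text
time_s: 17.98
ee_pos: [464.7, 137.2, 127.8]
tcp_rot: [0.0, 0.939, 0.344, 0.0]
contact_force: [-0.2, 0.8, 0.4]
grip_width: 10.7
finger_force: 60.9
```

```bash
python3 st.py
```

```text
17.975 [464.7 137.2 127.8] F [-0.2  0.8  0.4] M [ 0.02  0.01 -0.01] 10.651678715229274 60.944212675094604 j [-0.87  0.58  0.69  2.26 -0.75  0.54 -0.46] yawY -49.8
[[0.7634, 0.6459, 0.0002], [0.6459, -0.7634, -0.0002], [0.0, 0.0003, -1.0]]
```

Request:
apply_moves(increments=[[0, 0, 0.07, 0, 0, 0.2, 0], [0, 0, 0.07, 0, 0, 0.2, 0]])

```text
time_s: 18.23
ee_pos: [465.0, 137.4, 127.7]
tcp_rot: [0.0, 0.95, 0.311, 0.0]
contact_force: [0.2, 0.6, 1.8]
grip_width: 11.1
finger_force: 61.1
```

```bash
python3 st.py
```

```text
18.225 [465.  137.4 127.7] F [0.2 0.6 1.8] M [ 0.3  -0.14  0.18] 11.063676813062168 61.14503860473633 j [-0.88  0.59  0.71  2.26 -0.77  0.55 -0.51] yawY -53.8
[[0.8067, 0.5909, 0.0006], [0.5909, -0.8067, 0.0001], [0.0005, 0.0003, -1.0]]
```

Request:
apply_moves(increments=[[0, 0, 0.05, 0, 0, 0.1, 0], [0, 0, 0.05, 0, 0, 0.1, 0]])

```text
time_s: 18.48
ee_pos: [465.0, 137.4, 127.7]
tcp_rot: [0.0, 0.958, 0.285, 0.0]
contact_force: [1.2, 2.5, 2.2]
grip_width: 10.9
finger_force: 61.4
```

```bash
python3 st.py
```

```text
18.475 [465.  137.4 127.7] F [1.2 2.5 2.2] M [ 0.48 -0.39  0.34] 10.908921631121144 61.384055614471436 j [-0.89  0.59  0.73  2.27 -0.78  0.55 -0.54] yawY -56.8
[[0.8372, 0.5469, 0.0007], [0.5469, -0.8372, 0.0002], [0.0007, 0.0002, -1.0]]
```

The moment about z rises to 0.34 N m with z steady at 127.7, which is 4.1 mm below the gap seat, so this is the stop. Letting go.

Request:
apply_moves(increments=[[0, 0, 0, 0, 0, 0, 20], [0, 0, 0, 0, 0, 0, 50], [0, 0, 0, 0, 0, 0, 60], [0, 0, 0, 0, 0, 0, 60], [0, 0, 0, 0, 0, -15, 60], [0, 0, 0, 0, 0, -50, 60], [0, 0, 0, 0, 0, -100, 60], [0, 0, 0, 0, 0, -150, 60], [0, 0, 0, 0, -60, -150, 60], [0, 0, 0, 0, -120, -150, 60], [0, 0, 0, 0, -150, -150, 60], [0, 0, 0, 0, -150, -150, 60], [0, 0, 0, 0, -150, -150, 60]])

```text
time_s: 20.1
ee_pos: [382.9, 262.2, 277.6]
tcp_rot: [0.0, 0.959, 0.285, 0.0]
contact_force: [-1.1, -0.3, 0.5]
grip_width: 51.5
finger_force: 0.0
```

```bash
python3 st.py
python3 - <<'E'
from h import *
a=cam("side");b=cam("top")
f=lambda d,x,y:cv2.resize(d["color"][y-40:y+40,x-40:x+40],(390,390),interpolation=cv2.INTER_CUBIC)
save("end.png",np.hstack([f(a,209,170),f(b,210,242)]))
for d in(a,b):
    P=cloud(d).reshape(-1,3);q=P[(abs(P[:,0]-464)<40)&(abs(P[:,1]-136)<40)&(P[:,2]>145)&(P[:,2]<200)]
    if len(q): print(len(q),q.min(0).round(1),q.max(0).round(1),np.percentile(q[:,2],90))
E
```

```text
20.1 [382.9 262.2 277.6] F [-1.1 -0.3  0.5] M [-0.01  0.    0.01] 51.480408270190104 0.0 j [-1.54  0.39  1.13  2.16 -0.47  0.86 -1.12] yawY -56.9
[[0.8378, 0.5459, 0.0003], [0.5459, -0.8378, -0.0002], [0.0002, 0.0003, -1.0]]
72 [448.  121.5 145.1] [478.7 146.3 163.2] 160.97389675032545
76 [448.5 122.7 145.7] [478.6 148.9 162.9] 161.01029436650435
```

View pics/end.png

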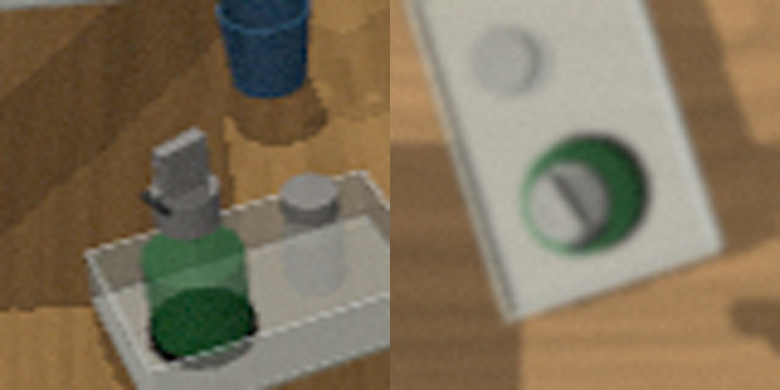

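The lid sits upright on the cruet neck at left crop (185,205). The grip top is at about 163 mm, or about 158–159 mm after the roughly 4 mm bias seen earlier on the plate, against 158 mm for home. The robot is clear, so I'll hand in.

```bash
python3 -c "
from h import *
print(r.sign_off())"
```

```text
the job is handed in; nothing more can be done
None
```

The steel lid is on the cruet's neck and screwed clockwise to its stop; the gripper has let go and moved clear, and the job is handed in at about 20 s, with no verdict returned.

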